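Weigh the carved wax bangle before casting

TASK

Weigh the carved wax bangle before it is cast: lift it off the freely turning bench turntable by its plain band with a very light grip (wax marks above about 8 N), keeping the fingers off the carved stone settings. Set it down gently, flat and in the middle of the balance pan, without pushing the sprung pan down onto its overload stop. Then slide the glass draught lid fully shut, leaving everything else where it stands.

Things in the scene. Friction and masses are not known exactly. Their poses are not given: they have to be found in the camera images.
- bangle: dark carving-wax bangle lying flat: plain ring, outer diameter 86 mm, inner 62 mm (band 12 mm thick radially, 16 mm high), 30 to 60 g. Origin: centre of the ring at its underside, z up; +x points to the middle of the three carved settings, the rest of the band is plain. Fragile: grip it with 8 N or less per finger (4 N is ample), do not press or knock it, nor let it fall over 10 mm.
- settings: the carved head of the bangle, part of it: three round stone settings (22 mm middle one, 17 mm side ones) that stand 8 mm out from the outside of the band, up to z 22.5 mm over its underside, within 40 degrees either side of the bangle's +x. Same origin and axes as the bangle. The fingers must not touch it.
- turntable: bench turntable, fixed steel foot with a steel disc 160 mm in diameter on a bearing, which turns freely at the slightest push. Origin: on the turning axis at table level; the disc's top is 50 mm up.
- disc_top (a point): centre of the top face of the turntable's disc, on which the bangle lies at the start
- balance_center (a point): the balance, heavy and fixed; this point: at table level under the middle of the pan. Its +x points to the tall rear housing (x 82 to 196 mm, 172 mm wide, 98 mm high), -x to the low display console. Chamber round the pan, open at the top: inside x, y -78 to 78 mm, floor at z 36 mm, 4 mm glass walls in front and at the sides up to z 102 mm, the housing behind.
- pan_top (a point): centre of the top face of the round steel weighing pan, 120 mm in diameter, 58 mm over the table. z up.
- pan (a joint): how far the pan is pressed down, m. 0 unloaded; spring 1.5 N per mm; its overload stop is reached at 0.006, and more than 0.0045 (about 7 N) counts as overload. The bangle alone sinks it 0.3 mm.
- lid_grip (a point): middle of the lid's black pull bar: 12 mm thick along the balance's x, 60 mm long along its y, 16 mm high (z 104 to 120 mm over the table, this point at 112 mm); it stands on the front edge of the glass lid, whose plate is at z 99 to 105 mm. Pinch it from above or push it.
- lid (a joint): how far the glass lid is slid back, m: 0 fully shut, 0.155 fully open. It slides along the balance's x axis, towards -x to shut, with about 1.2 N of friction, and stays where it is left.
- borax_pot: bystander: white screw-top pot, 39 mm in diameter, 46 mm high. Origin: centre of its underside
- file_cup: bystander: small blue square cup full of files, 46 x 46 mm, 146 mm high. Origin: centre of its underside
- cream_jar: bystander: round jar with white lid, 100 mm in diameter, 51 mm high. Origin: centre of its underside
- dish_clear: bystander: small clear dish, 80 mm in diameter, 38 mm high. Origin: centre of its underside
Mind the look-alikes: they are no part of the job. What is shaped like the bangle but yellow is not meant.

How it is judged:
By the outcome, as a careful person would: the job done as asked, in the order asked, and still so for the second after the job is handed in, with the robot touching nothing.
It also fails if it takes over 64 s, if anything falls off the work surface, if the arm or the gripper's body presses on something with over 40 N, if the wrist force passes 120 N, or if a joint passes its speed limit or range.

ROBOT

A 6-joint arm with a two-finger parallel gripper is mounted at the origin on a cart in front of the work surface, level with it; the furniture and walls round the work are solid. World frame = base frame: x ahead of the robot, y to its left, z up, the work surface at z = 0. Lengths are in mm, angles in rad, forces in N, time in s.
With the tool pointing down it reaches from about 350 to 775 mm from the base axis. Payload 7.3 kg.
Tool frame: the origin (TCP) lies midway between the tips of the shut fingers; the grasp point (between the pads) lies 19 mm behind it; z points along the fingers, y is the line along which they close (so a half turn about z gives the same grasp; the last joint's range is limited). The gripper opens to 92 mm and grips with 3 to 60 N. Pads are 19 mm wide; open, the fingers measure 130 mm over their backs; the gripper's body (75 mm by 190 mm) begins 47 mm behind the grasp point.
Start: joints at [-1.368, 0.342, 1.524, -0, 1.275, -0.146], TCP at [179.452, -493.398, 226.741] pointing down, gripper open.
Joint ranges: [-2.53, 2.53], [-0.77, 2.02], [0.04, 2.7], [-1, 4.14], [0.28, 2.66], [-3.11, 3.11]. Speed limits (rad/s): [2.57, 2.57, 3.14, 3.14, 3.14, 3.14].

INTERFACE

Orientations are given as [roll, pitch, yaw] about the fixed x, y, z axes, in that order (R = Rz(yaw) Ry(pitch) Rx(roll)).
In Python, from plant import get_obs, capture, camera_model, close_job, search_frame, regions_of, pinpoint gives the robot as it stands. The module is installed in compiled form; this text tells all that it offers.
- The arm moves only by the shell command python3 -m pendant 'ROWS'. ROWS is JSON, one flat list of numbers, 7 for each row, row after row: the shift along the tool's x, y, z in units of 30 mm (1.0 is 30 mm), then the turn, a rotation vector about the tool's x, y, z in units of 4 degrees (1.0 is 4 degrees), then the closure, from -1 (fully open) to 1 (shut), so that 0 is half open. In form: [dx, dy, dz, wx, wy, wz, gripper, dx, dy, dz, wx, wy, wz, gripper, ...]. A call has 1 to 12 rows; each row shifts and turns the commanded pose from where the row before left it, along the tool's axes as they then stand; what a row does not reach is not made up. A row lasts 1/10 s, in which the tool goes at most 50 mm and 8.59 degrees, less where a joint would pass 70% of its speed; a pose out of reach is approached as far as the arm can. A call with a number of a shift or a turn outside -1 to 1 is refused whole. A call with a gripper value outside its range is refused whole. The fingers move at their own pace and stop on an object; the grip force is fixed at half the most. Time passes only in rows, so rows that do not move let the fingers close. It gives the time, the measured TCP pose, the force, the opening and the grip force at its end, in the units of the state.
- get_obs(): the state, without advancing time (a new reading comes with each control period).
- capture(name): name is "scene" or "side" or "wrist"; returns the picture (384x512x3 uint8, red, green, blue); there is no depth.
- camera_model(name): a dict with "fov_y" (degrees; the focal length in pixels is half the picture's height over the tangent of half this angle, whatever the lens; pixels are square), "cx", "cy" (the principal point, pixels), "D" ([k1, k2, p1, p2, k3] as OpenCV has them; the pictures are not rectified), "pose" (4x4, takes a point from camera to world coordinates). Camera axes: x right, y up, looking along -z (the intrinsics and any distortion apply to the point x, -y, -z); pixel columns grow to the right and rows downward; lengths in mm; the calibration is good to about 2 mm. A picture is of the moment at which its call begins: read the wrist's pose just before it. camera_model takes no time and is no camera call; for the wrist camera it gives the pose at the moment of the call.
- close_job(): hands the job in; it is judged then, once.
Trained networks look in the newest picture that a camera, given by its name, has taken for a name from the list of things; names that differ only in an ending like _2 or _b are one class to them, and where a whole thing is asked for, a point or a joint stands for the part that bears it (a point fixed in the world has none). Each returns a list of dicts, best first, with "score" (0 to 1); they miss things now and then, are a little off and sometimes report something else, mostly with a low value. They report only what shows in the picture. A call takes as long as a camera call. They do not tell look-alikes from the thing itself.
- search_frame(camera, thing): "location" ([column, row] in pixels, amid what is visible of it).
- regions_of(camera, thing): "pixels" (384x512 bool, what is visible of it) and "location" ([column, row] in pixels, amid what is visible of it).
- pinpoint(camera, thing): "location" ([column, row] in pixels: a listed point, or the origin of a listed thing).
The state is a dict: "time": time; "joint_positions": joint angles; "dq": joint speeds; "tau": joint torques, N m; "tool_pos": TCP position; "tcp_rot": TCP orientation; "contact_force": force on the tool from outside, world axes, zero at the start; "moment": the same for the moment, N m; "grip_width": finger opening in mm; "finger_force": force on a finger pad.
Only numpy, scipy, OpenCV 4.12 (cv2) and the standard library are available. Lean on these libraries where they do the work, as an engineer would, in place of code of your own. Each camera call takes 0.05 s, during which the arm holds its last target. There are 200 camera calls.

## Working session

There is one attempt and no reset: what is moved stays moved. The work goes in short steps, Python scripts to look and compute and a shell command to move; the robot and the scene stay as the last step left them, time stands still between calls to the robot, and variables do not carry over. Pictures are saved under pics/ and viewed, at most 10 in all, crops included, and the job is handed in when it is done.

```bash
mkdir -p pics
cat > h.py <<'E'
import numpy as np, cv2
from plant import *
def ray(m,px):
    f=192/np.tan(np.radians(m["fov_y"])/2)
    K=np.array([[f,0,m["cx"]],[0,f,m["cy"]],[0,0,1]])
    u=cv2.undistortPoints(np.array([[px]],float),K,np.array(m["D"],float))[0,0]
    T=np.array(m["pose"]); d=T[:3,:3]@np.array([u[0],-u[1],-1]); return T[:3,3],d/np.linalg.norm(d)
def atz(m,px,z):
    o,d=ray(m,px); return o+d*(z-o[2])/d[2]
def proj(m,P):
    f=192/np.tan(np.radians(m["fov_y"])/2)
    K=np.array([[f,0,m["cx"]],[0,f,m["cy"]],[0,0,1]])
    T=np.array(m["pose"]); p=(np.atleast_2d(P)-T[:3,3])@T[:3,:3]
    return cv2.projectPoints((p*[1,-1,-1]).reshape(-1,1,3),np.zeros(3),np.zeros(3),K,np.array(m["D"],float))[0][:,0]
def tri(rs):
    A=np.zeros((3,3));b=np.zeros(3)
    for o,d in rs:
        M=np.eye(3)-np.outer(d,d);A+=M;b+=M@o
    return np.linalg.solve(A,b)
def save(n,im,s=1): cv2.imwrite("pics/"+n,cv2.resize(im[:,:,::-1],None,fx=s,fy=s))
E
python3 - <<'E'
from h import *
np.set_printoptions(precision=1,suppress=True)
ims=[]
for c in["scene","side"]:
    ims.append(capture(c)); m=camera_model(c)
    print(c,m["fov_y"],np.array(m["pose"])[:3,3],m["D"])
    for t,z in[("bangle",0),("settings",0),("disc_top",50),("pan_top",58),("balance_center",0),("lid_grip",112),("turntable",0),("borax_pot",0),("file_cup",0),("cream_jar",0),("dish_clear",0)]:
        zz=50 if t in("bangle","settings") else z
        for r in pinpoint(c,t)[:3]: print(t,round(r["score"],2),np.array(r["location"]),atz(m,r["location"],zz))
save("a.png",np.vstack(ims)[:, :],0.78)
print(get_obs())
E
```

```text
scene 43.90783336989672 [-529.3  774.  1066.5] [-0.1  0.   0.   0.   0. ]
bangle 0.66 [230.9 184.6] [646.2   7.4  50. ]
bangle 0.65 [270.  220.9] [398.9  25.5  50. ]
bangle 0.51 [306.3 178.6] [ 499.8 -228.7   50. ]
settings 0.6 [269.1 220.4] [402.7  26.2  50. ]
settings 0.58 [230.6 184.7] [646.4   8.6  50. ]
disc_top 0.9 [307.4 181.9] [ 482.  -217.7   50. ]
lid_grip 0.83 [206.2 202. ] [547.2 172.3 112. ]
turntable 0.67 [299.2 193.8] [ 495.6 -192.     0. ]
borax_pot 0.68 [241.3 203. ] [587.5   6.2   0. ]
cream_jar 0.57 [349.1 173.9] [ 467.2 -428.7    0. ]
dish_clear 0.91 [158.1 294.1] [394.8 451.7   0. ]
dish_clear 0.22 [348.7 173.6] [ 469.7 -429.     0. ]
side 47.91845287974769 [   91.4 -1311.6   917.1] [-0.  0.  0.  0.  0.]
bangle 0.7 [298.5 208. ] [661.1 -90.8  50. ]
bangle 0.61 [235.6 218.4] [421.8 -84.2  50. ]
bangle 0.56 [265.4 239. ] [ 482.5 -231.2   50. ]
settings 0.5 [298.4 207.9] [661. -90.  50.]
settings 0.47 [238.6 216.4] [435.5 -75.3  50. ]
settings 0.42 [266.8 238.2] [ 488.3 -228.5   50. ]
disc_top 0.8 [269.4 238. ] [ 496.9 -230.1   50. ]
balance_center 0.67 [234.  190.3
[... 167 characters left out ...]
1.3   -0. ]
borax_pot 0.65 [272.3 210.5] [590.5  -5.3   0. ]
borax_pot 0.54 [268.5 239.9] [ 513.6 -177.1    0. ]
file_cup 0.58 [332.2 282.3] [ 627.7 -441.4    0. ]
file_cup 0.15 [231.5 179.6] [505.9 279.5   0. ]
cream_jar 0.66 [286.8 295.3] [ 474.1 -449.4   -0. ]
dish_clear 0.62 [197.9 165.6] [393.9 454.9   0. ]
{'time': 1.2, 'joint_positions': array([-1.4,  0.3,  1.5, -0. ,  1.3, -0.1]), 'dq': array([ 0.,  0., -0.,  0.,  0.,  0.]), 'tau': array([  0. , -43.1, -24.4,   0.1,   0. ,   0. ]), 'tool_pos': array([ 179.4, -493.4,  226.7]), 'tcp_rot': array([3.1, 0. , 0.3]), 'contact_force': array([0.9, 0.7, 0.1]), 'moment': array([0., 0., 0.]), 'finger_force': 0.0, 'grip_width': 91.40764575155086}
```

View pics/a.png

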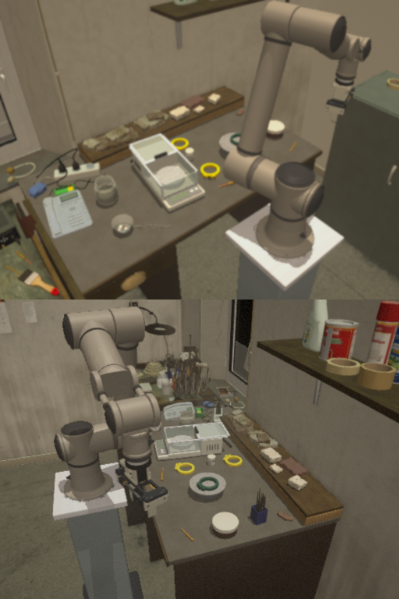

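The side view shows three ring candidates: a dark bangle on the turntable (267,239), a yellow ring (238,216), and a second yellow ring (298,208). I choose the dark one and will check it in a wrist close-up.

Run:
```python
from h import *
np.set_printoptions(precision=3,suppress=True)
o=get_obs();print(o["tcp_rot"],o["tool_pos"]);m=camera_model("wrist");print(m)
from scipy.spatial.transform import Rotation as R
Rt=R.from_euler("xyz",o["tcp_rot"]).as_matrix();print(Rt)
T=np.array(m["pose"]);print("cam in tool",Rt.T@(T[:3,3]-o["tool_pos"]),(Rt.T@T[:3,:3]))
print("shift to (455,-230,330)",Rt.T@(np.array([455,-230,330])-o["tool_pos"])/30)
```

```text
[3.141 0.    0.349] [ 179.436 -493.422  226.736]
{'fov_y': 59.09352813790243, 'cx': 258.8045192088024, 'cy': 194.43617051185427, 'D': array([-0.003,  0.   ,  0.   ,  0.   ,  0.   ]), 'pose': array([[   0.34 ,    0.895,    0.288,  258.115],
       [  -0.94 ,    0.323,    0.105, -464.935],
       [   0.001,   -0.307,    0.952,  384.602],
       [   0.   ,    0.   ,    0.   ,    1.   ]])}
[[ 0.94   0.342  0.   ]
 [ 0.342 -0.94  -0.   ]
 [-0.     0.    -1.   ]]
cam in tool [  83.672    0.131 -157.868] [[-0.002  0.952  0.307]
 [ 1.     0.002 -0.   ]
 [-0.001  0.307 -0.952]]
shift to (455,-230,330) [11.633 -5.113 -3.443]
```

```bash
python3 -m pendant '[1,-0.4,-0.12,0,0,0,-1,1,-0.4,-0.12,0,0,0,-1,1,-0.4,-0.12,0,0,0,-1,1,-0.4,-0.12,0,0,0,-1,1,-0.4,-0.12,0,0,0,-1,1,-0.4,-0.12,0,0,0,-1,1,-0.4,-0.12,0,0,0,-1,1,-0.4,-0.12,0,0,0,-1,1,-0.4,-0.12,0,0,0,-1,1,-0.4,-0.12,0,0,0,-1,1,-0.4,-0.12,0,0,0,-1,1,-0.4,-0.12,0,0,0,-1]'
python3 -m pendant '[0.8,0,0,0,0,0,-1,0.7,0,0,0,0,0,-1,0,0,0,0,0,0,-1,0,0,0,0,0,0,-1]'
python3 - <<'E'
from h import *
np.set_printoptions(precision=1,suppress=True)
im=capture("wrist");m=camera_model("wrist");save("b.png",im,1)
for c in ["wrist","scene","side"]:
    if c!="wrist": im=capture(c);m=camera_model(c)
    for t,z in[("bangle",50),("settings",50),("disc_top",50),("turntable",0),("pan_top",58),("balance_center",0),("lid_grip",112),("borax_pot",0)]:
        for r in pinpoint(c,t)[:3]: print(c,t,round(r["score"],2),np.array(r["location"]),atz(m,r["location"],z))
    if c=="scene":
        save("c.png",im[120:260,120:350],3.4)
E
```

```text
time: 2.4
tool_pos: [469.5, -234.0, 270.2]
tcp_rot: [3.141, -0.0, 0.349]
contact_force: [0.7, -0.9, 0.1]
grip_width: 91.9
finger_force: 0.0
time: 2.8
tool_pos: [510.6, -219.5, 269.6]
tcp_rot: [-3.141, 0.001, 0.35]
contact_force: [0.2, 0.8, -0.0]
grip_width: 92.0
finger_force: 0.0
wrist disc_top 0.87 [245.9 169.3] [ 497.7 -208.8   50. ]
wrist turntable 0.85 [248.7 162.5] [ 495.3 -211.6    0. ]
wrist borax_pot 0.6 [103.5  29. ] [586.1  -3.2   0. ]
scene bangle 0.56 [269.7 219. ] [407.   20.2  50. ]
scene bangle 0.54 [303.9 185.7] [ 472.8 -192.1   50. ]
scene bangle 0.45 [231.5 190.2] [617.   25.5  50. ]
scene settings 0.66 [269.9 220.1] [402.2  23.2  50. ]
scene settings 0.52 [304.8 182.6] [ 484.8 -207.5   50. ]
scene settings 0.41 [228.9 185.3] [647.3  15.5  50. ]
scene disc_top 0.56 [304.4 181.9] [ 488.9 -209.3   50. ]
scene pan_top 0.98 [214.3 225.6] [487.2 185.5  58. ]
scene lid_grip 0.69 [206. 199.] [561.1 164.1 112. ]
scene borax_pot 0.63 [244.1 204. ] [576.4   1.8   0. ]
side bangle 0.67 [299.3 210.3] [ 657.8 -106.    50. ]
side bangle 0.62 [236.7 217.7] [426.7 -81.1  50. ]
side bangle 0.53 [266.8 240.6] [ 484.  -240.8   50. ]
side settings 0.72 [234.8 190.3] [472.6 105.4  50. ]
side settings 0.63 [266.4 240.6] [ 482.7 -240.4   50. ]
side settings 0.56 [236.8 217.4] [427.6 -79.4  50. ]
side disc_top 0.97 [270.1 234.9] [ 505.  -214.6   50. ]
side turntable 0.88 [263.  245.8] [ 484.4 -202.7    0. ]
side turntable 0.63 [265.7 237.7] [ 508.5 -162.     0. ]
side pan_top 0.49 [233.5 181.5] [483.2 161.2  58. ]
side balance_center 0.73 [234.7 191.8] [490.9 175.5   0. ]
side balance_center 0.28 [273.2 209. ] [597.5   3.6   0. ]
side lid_grip 0.75 [248.8 169.2] [543.5 145.8 112. ]
side borax_pot 0.43 [271.6 212.3] [583.7 -16.3   0. ]
```

View pics/b.png

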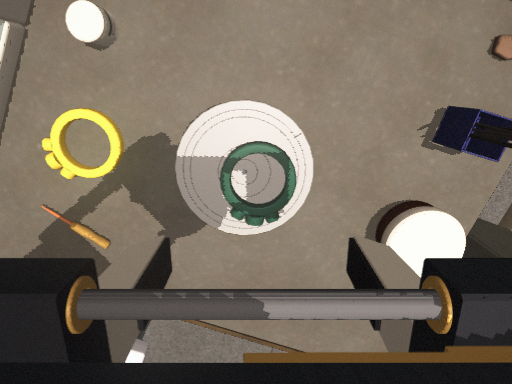

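View pics/c.png

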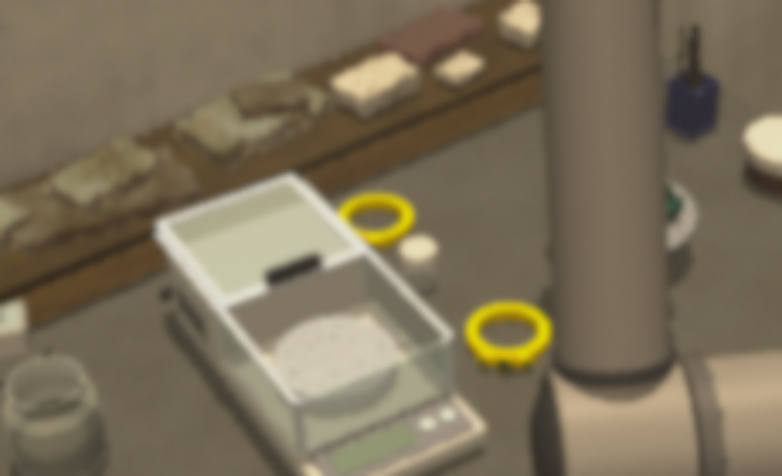

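Wrist image: the dark green bangle is at (258,178), with its three settings towards the image bottom at (257,215). The disc centre is at (245,168), and a yellow look-alike is at (80,145). The scene view shows the balance with its lid open and the black bar at the front edge of the lid. The dark green bangle is the right one.

```bash
cat > bang.py <<'E'
from h import *
from scipy.optimize import minimize
np.set_printoptions(precision=2,suppress=True)
def mask(m,p,z0=50.):
    x,y,th=p; a=np.linspace(0,2*np.pi,72); 
    def c(r,z,cx=x,cy=y): return np.c_[cx+r*np.cos(a),cy+r*np.sin(a),0*a+z]
    M=np.zeros((384*2,512*2),np.uint8); P=lambda Q:(proj(m,Q)*2).astype(np.float32)
    def hull(M,A): cv2.fillConvexPoly(M,np.round(cv2.convexHull(A)[:,0]*16).astype(np.int32),1,shift=4)
    hull(M,np.vstack([P(c(43,z0)),P(c(43,z0+16))]))
    h=[np.zeros_like(M) for _ in"ab"]
    hull(h[0],P(c(31,z0)));hull(h[1],P(c(31,z0+16))); M[(h[0]&h[1])>0]=0
    for d,r in((0,11),(-27,8.5),(27,8.5)):
        t=th+np.radians(d); e=[np.cos(t),np.sin(t)]
        R=[]
        for q in(43,51):
            R.append(np.c_[x+q*e[0]-r*np.cos(a)*e[1],y+q*e[1]+r*np.cos(a)*e[0],z0+11.5+r*np.sin(a)])
        hull(M,P(np.vstack(R)))
    return M
def fit(im,m,p0,z0=50.):
    h=cv2.cvtColor(im,cv2.COLOR_RGB2HSV); g=((h[...,0]>60)&(h[...,0]<100)&(h[...,1]>90)).astype(np.uint8)
    n,l,s,_=cv2.connectedComponentsWithStats(g); 
    q=proj(m,[[p0[0],p0[1],z0+8]])[0]
    k=max(range(1,n),key=lambda i:s[i,4]); g=(l==k).astype(np.uint8)
    G=cv2.resize(g,None,fx=2,fy=2,interpolation=0)
    def f(p): M=mask(m,p,z0); return 1-(M&G).sum()/max(1,(M|G).sum())
    best=None
    for th in np.arange(-3,3.2,.35):
        v=f([p0[0],p0[1],th]); best=min(best,(v,th)) if best else (v,th)
    r=minimize(f,[p0[0],p0[1],best[1]],method="Nelder-Mead",options=dict(initial_simplex=[[p0[0]+a,p0[1]+b,best[1]+c] for a,b,c in((0,0,0),(6,0,0),(0,6,0),(0,0,.2))],xatol=.05,fatol=1e-4))
    return r.x,1-r.fun,s[k]
E
python3 - <<'E'
from bang import *
im=capture("wrist");m=camera_model("wrist")
q=atz(m,[258,178],58); print(q, fit(im,m,q[:2]))
E
```

```text
[ 495.57 -224.47   58.  ] (array([ 466.94, -213.25,    3.17]), np.float64(0.010393093621657856), array([252, 218,   8,   7,  31], dtype=int32))
```

```bash
sed -i 's/g=((h\[.*$/b=im.astype(int); g=((b[...,1]-b[...,0]>12)\&(b[...,1]>b[...,2])\&(h[...,1]>70)).astype(np.uint8)/' bang.py
python3 - <<'E'
from bang import *
im=capture("wrist");m=camera_model("wrist")
print(im[[148,205,178,216],[258,255,228,255]])
q=atz(m,[258,178],58); x,v,s=fit(im,m,q[:2]); print(x,v,s)
print(proj(m,[[x[0],x[1],58],[497,-209,50]]))
E
```

```text
[[103 141 113]
 [ 46  53  45]
 [ 81 121  95]
 [ 48  57  48]]
[ 489.66 -225.64    0.71] 0.07652636832473803 [223 173  18  32 230]
[[257.2  183.07]
 [245.73 170.61]]
```

```bash
sed -i 's/>12)&(b\[...,1\]>b\[...,2\])&(h\[...,1\]>70)/>5)\&(b[...,1]-b[...,2]>2)/' bang.py
python3 - <<'E'
from bang import *
im=capture("wrist");m=camera_model("wrist")
q=atz(m,[258,178],58); x,v,s=fit(im,m,q[:2]); print(x,v,s)
o=get_obs();print(o["time"],o["tool_pos"],o["tcp_rot"])
print(atz(m,pinpoint("wrist","disc_top")[0]["location"],50))
E
```

```text
[ 493.08 -225.35   -2.89] 0.8458547079265265 [ 220  142   76   84 2559]
4.3 [ 510.86 -219.68  269.94] [3.14 0.   0.35]
[ 495.99 -208.58   50.  ]
```

```bash
python3 -m pendant '[0.4,-1,0,0,0,0,-1,0.4,-1,0,0,0,0,-1,0.4,-1,0,0,0,0,-1,0.4,-1,0,0,0,0,-1,0.4,-1,0,0,0,0,-1,0.4,-1,0,0,0,0,-1,0.4,-1,0,0,0,0,-1,0.4,-1,0,0,0,0,-1,0.4,-1,0,0,0,0,-1,0.4,-1,0,0,0,0,-1,0.4,-1,0,0,0,0,-1,0.4,-1,0,0,0,0,-1]'
python3 -m pendant '[0,-1,0,0,0,-1,-0.3,0,0,0,0,0,-1,-0.3,0,0,0,0,0,-1,-0.3,0,0,0,0,0,-1,-0.3,0,0,0,0,0,-1,-0.3,0,0,0,0,0,-1,-0.3,0,0,0,0,0,-1,-0.3,0,0,0,0,0,-1,-0.3,0,0,0,0,0,-1,-0.3,0,0,0,0,0,-1,-0.3,0,0,0,0,0,-1,-0.3,0,0,0,0,0,-1,-0.3]'
python3 -m pendant '[0,0,0,0,0,-1,-0.3,0,0,0,0,0,-1,-0.3,0,0,0,0,0,0,-0.3]'
python3 - <<'E'
from h import *
np.set_printoptions(precision=2,suppress=True)
im=capture("wrist");m=camera_model("wrist");save("d.png",im,1)
o=get_obs();print(o["tool_pos"],o["tcp_rot"],o["joint_positions"],o["grip_width"])
for c in ["wrist"]:
    for t,z in[("pan_top",58),("lid_grip",112),("balance_center",0),("lid",105)]:
        for r in pinpoint(c,t)[:2]: print(c,t,round(r["score"],2),np.array(r["location"]),atz(m,r["location"],z))
E
```

```text
time: 5.55
tool_pos: [523.1, 169.2, 270.0]
tcp_rot: [3.141, -0.0, 0.349]
contact_force: [-0.0, 0.4, 1.0]
grip_width: 91.7
finger_force: 0.0
time: 6.75
tool_pos: [512.9, 196.1, 269.9]
tcp_rot: [3.141, 0.0, 1.189]
contact_force: [-0.2, 0.1, -0.9]
grip_width: 59.7
finger_force: 0.0
time: 7.05
tool_pos: [512.9, 196.1, 269.9]
tcp_rot: [3.142, 0.0, 1.327]
contact_force: [0.3, -0.1, -0.2]
grip_width: 59.9
finger_force: 0.0
[512.89 196.07 269.89] [3.14 0.   1.32] [ 0.23  0.36  1.38 -0.    1.4   0.47] 59.873628029116915
wrist pan_top 0.85 [243.6 191.1] [488.37 169.39  58.  ]
wrist lid_grip 0.68 [314.3 198.2] [560.45 160.97 112.  ]Traceback (most recent call last):
  File "<stdin>", line 7, in <module>
ValueError: it knows: balance_center, bangle, borax_pot, cream_jar, disc_top, dish_clear, file_cup, lid_grip, pan_top, settings, turntable
```

View pics/d.png

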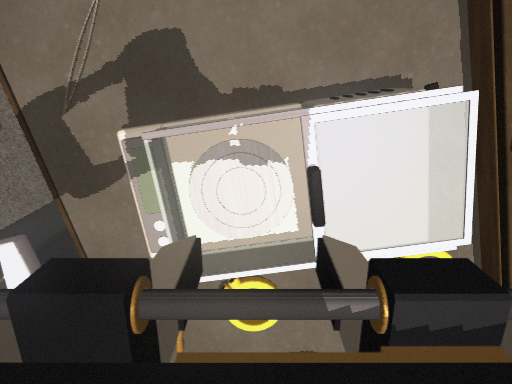

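The wrist image shows the pan rings centred at (241,190) and the black pull bar running from (313,167) to (322,228), with the lid plate to its right.

Run:
```python
from h import *
np.set_printoptions(precision=2,suppress=True)
m=camera_model("wrist");im=cv2.imread("pics/d.png")
P=[atz(m,p,z) for p,z in(((241,190),58),((313.5,167),120),((321,227.5),120))]
print(P); d=P[1]-P[2];print(np.linalg.norm(d),"yaw",np.arctan2(d[1],d[0])-np.pi/2,(P[1]+P[2])/2)
# dark blob of bar
g=cv2.cvtColor(im,cv2.COLOR_BGR2GRAY)[160:236,300:332]; ys,xs=np.where(g<50); 
print(len(xs),cv2.minAreaRect(np.c_[xs+300,ys+160].astype(np.float32)))
# rim edges: glass side walls top z102: line upper and lower
for a,b in(((200,137),(300,115)),((190,280),(310,264))):
    A,B=atz(m,a,102),atz(m,b,102);e=B-A;print("edge",A,B,np.arctan2(e[1],e[0]))
c=P[0];l=(P[1]+P[2])/2;psi=np.arctan2(l[1]-c[1],l[0]-c[0]);print("psi",psi,np.hypot(*(l-c)[:2]))
```

```text
[array([485.84, 171.39,  58.  ]), array([565.07, 194.16, 120.  ]), array([560.19, 132.38, 120.  ])]
61.97012097861079 yaw -0.07877388656285533 [562.63 163.27 120.  ]
212 ((315.8320007324219, 195.65164184570312), (59.39144515991211, 12.041254043579102), 84.80557250976562)
edge [467.28 244.91 102.  ] [564.49 241.55 102.  ] -0.03450727250571303
edge [410.03  97.65 102.  ] [542.04  84.68 102.  ] -0.0979251640555427
psi -0.1053188054032006 77.21527557028928
```

```bash
python3 -m pendant '[0,0,0,0,0,-1,0.3,0,0,0,0,0,-1,0.3,-0.46,0.86,0,0,0,-0.25,0.3,-0.46,0.86,1,0,0,0,0.3,0,0,1,0,0,0,0.3,0,0,1,0,0,0,0.3,0,0,1,0,0,0,0.3,0,0,0.8,0,0,0,0.3,0,0,0.3,0,0,0,0.3,0,0,0.2,0,0,0,0.3,0,0,0,0,0,0,0.3]'
python3 -m pendant '[0,0,0.1,0,0,0,0.4,0,0,0,0,0,0,0.5,0,0,0,0,0,0,0.6,0,0,0,0,0,0,0.65]'
```

```text
time: 8.35
tool_pos: [561.8, 163.7, 111.1]
tcp_rot: [3.141, 0.0, 1.483]
contact_force: [0.0, -0.2, 0.8]
grip_width: 31.8
finger_force: 0.0
time: 8.75
tool_pos: [561.8, 163.7, 108.4]
tcp_rot: [3.141, -0.0, 1.483]
contact_force: [-1.0, 0.3, 0.6]
grip_width: 17.0
finger_force: 0.0
```

```bash
for c in 0.7 0.72 0.735 0.745 0.755 0.765; do echo == $c; done >/dev/null
python3 -m pendant '[0,0,0,0,0,0,0.7,0,0,0,0,0,0,0.73]' | tail -3
python3 -m pendant '[0,0,0,0,0,0,0.74,0,0,0,0,0,0,0.74]'| tail -3
python3 -m pendant '[0,0,0,0,0,0,0.75,0,0,0,0,0,0,0.75]'| tail -3
python3 -m pendant '[0,0,0,0,0,0,0.76,0,0,0,0,0,0,0.76]'| tail -3
python3 -m pendant '[0,0,0,0,0,0,0.78,0,0,0,0,0,0,0.78]'| tail -3
python3 -m pendant '[0,0,0,0,0,0,0.82,0,0,0,0,0,0,0.82]'| tail -3
```

```text
contact_force: [1.2, 0.5, 0.2]
grip_width: 12.7
finger_force: 0.6
contact_force: [2.0, 0.1, 1.1]
grip_width: 12.2
finger_force: 5.4
contact_force: [1.0, 0.1, 1.3]
grip_width: 11.5
finger_force: 23.9
contact_force: [0.9, 0.4, 2.2]
grip_width: 11.5
finger_force: 30.0
contact_force: [1.1, -0.7, 3.5]
grip_width: 11.5
finger_force: 30.0
contact_force: [1.6, 0.0, 4.4]
grip_width: 11.4
finger_force: 30.0
```

```bash
python3 -m pendant '[0,0,0,0,0,0,0.4,0,0,0,0,0,0,0.2,0,0,-1,0,0,0,0.2,0,0,-1,0,0,0,-1,-0.6,-0.25,-1,0,0,0,-1,-1,-0.28,-0.4,0,0,0,-1,-1,0,0,0,0,0,-1,-1,0,0,0,0,0,-1,-1,0,0,0,0,0,-1,-1,0,0,0,0,0,-1,-1,0,0,0,0,0,-1,-1,0,0,0,0,0,-1]'
python3 -m pendant '[-1,0,0,0,0,0,-1,-1,0,0,0,0,0,-1,-1,0,0,0,0,0,-1,-1,0,0,0,0,0,-1,-1,0,0,0,0,0,-1,-0.3,0,0,0,0,1,-1,0,0,0,0,0,1,-1,0,0,0,0,0,1,-1,0,0,0,0,0,1,-1,0,0,0,0,0,1,-1,0,0,0,0,0,1,-1,0,0,0,0,0,1,-1]'
python3 -m pendant '[0,0,0,0,0,1,-1,0,0,0,0,0,1,-1,0,0,0,0,0,1,-1,0,0,0,0,0,1,-1,0,0,0,0,0,1,-1,0,0,0,0,0,1,-1,0,0,0,0,0,1,-1,0,0,0,0,0,1,-1,0,0,0,0,0,1,-1,0,0,0,0,0,1,-1,0,0,0,0,0,0.65,-1,0,0,0,0,0,0,-1]'
python3 - <<'E'
from bang import *
o=get_obs();im=capture("wrist");m=camera_model("wrist");save("e.png",im)
print(o["time"],o["tool_pos"],o["tcp_rot"],o["grip_width"])
x,v,s=fit(im,m,[493,-225]); print(x,v,s)
E
```

```text
time: 11.15
tool_pos: [525.1, -63.0, 209.4]
tcp_rot: [-3.14, -0.0, 1.484]
contact_force: [1.0, 0.2, 0.2]
grip_width: 92.0
finger_force: 0.0
time: 12.35
tool_pos: [511.4, -220.1, 209.3]
tcp_rot: [-3.14, 0.0, 0.992]
contact_force: [-0.8, 0.1, -0.3]
grip_width: 91.7
finger_force: 0.0
time: 13.55
tool_pos: [511.5, -220.2, 209.3]
tcp_rot: [-3.141, 0.001, 0.251]
contact_force: [0.5, 0.5, 0.3]
grip_width: 91.7
finger_force: 0.0
13.55 [ 511.51 -220.16  209.35] [-3.14  0.    0.25] 91.65541807867884
[ 493.24 -225.03   -2.89] 0.836179076453676 [ 215  152   89  100 3566]
```

View pics/e.png

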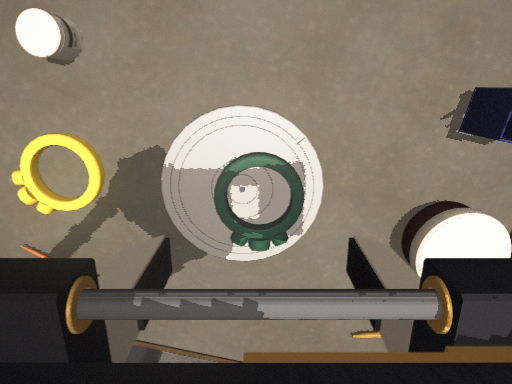

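The bangle fit repeats at (493,-225), yaw -2.89. In the image the ring centre column 259.5 matches the finger midpoint 259, so the ring is centred between the fingers.

```bash
python3 -m pendant '[-0.63,0,0,0,0,0,-1,0,0,1,0,0,0,-1,0,0,1,0,0,0,-1,0,0,1,0,0,0,-1,0,0,1,0,0,0,-1,0,0,0.4,0,0,0,-1,0,0,0,0,0,0,-1]'
python3 - <<'E'
from h import *
np.set_printoptions(precision=2,suppress=True)
im=capture("wrist");a=im[180:384,130:390]
b=capture("side")[190:270,215:321]
save("f.png",np.hstack([cv2.resize(a,(400,314)),cv2.resize(b,(400,314))]))
E
```

```text
time: 14.3
tool_pos: [492.7, -224.6, 76.4]
tcp_rot: [-3.139, 0.003, 0.252]
contact_force: [0.1, 0.2, -0.0]
grip_width: 91.6
finger_force: 0.0
```

View pics/f.png

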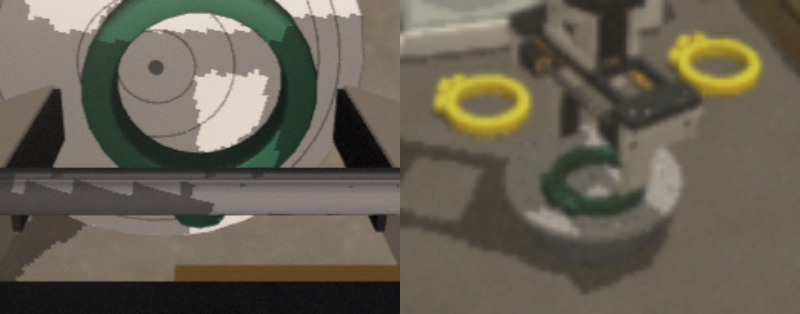

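The bangle is centred between the open fingers: ring edges at 82 and 318, finger edges at 64 and 335 in the crop. I'll lower the tool and close finely.

```bash
python3 -m pendant '[0,0,0.26,0,0,0,-1,0,0,0.26,0,0,0,-1,0,0,0.24,0,0,0,-1,0,0,0,0,0,0,-0.94,0,0,0,0,0,0,-0.9]'
python3 -m pendant '[0,0,0,0,0,0,-0.885,0,0,0,0,0,0,-0.88,0,0,0,0,0,0,-0.876]'|tail -3
```

```text
time: 14.9
tool_pos: [493.5, -225.2, 54.9]
tcp_rot: [-3.141, 0.0, 0.251]
contact_force: [-0.1, -0.1, -0.1]
grip_width: 87.9
finger_force: 0.0
contact_force: [-0.7, 0.7, 0.4]
grip_width: 86.0
finger_force: 0.0
```

```bash
python3 -m pendant '[0,0,0,0,0,0,-0.873,0,0,0,0,0,0,-0.873]'|tail -2
python3 -m pendant '[0,0,0,0,0,0,-0.871,0,0,0,0,0,0,-0.871]'|tail -2
python3 -m pendant '[0,0,0,0,0,0,-0.869,0,0,0,0,0,0,-0.869]'|tail -2
```

```text
grip_width: 86.0
finger_force: 0.0
grip_width: 86.0
finger_force: 0.0
grip_width: 86.0
finger_force: 0.0
```

```bash
python3 -m pendant '[0,0,0,0,0,0,-0.868,0,0,0,0,0,0,-0.868]'|tail -2
python3 -m pendant '[0,0,0,0,0,0,-0.867,0,0,0,0,0,0,-0.867]'|tail -2
```

```text
grip_width: 85.7
finger_force: 0.0
grip_width: 85.7
finger_force: 0.0
```

```bash
python3 -m pendant '[0,0,0,0,0,0,-0.866,0,0,0,0,0,0,-0.866]'|tail -2
```

```text
grip_width: 85.3
finger_force: 0.0
```

```bash
python3 -m pendant '[0,0,0,0,0,0,-0.865,0,0,0,0,0,0,-0.865]'|tail -2
python3 -m pendant '[0,0,0,0,0,0,-0.864,0,0,0,0,0,0,-0.864]'|tail -2
```

```text
grip_width: 86.0
finger_force: 0.0
grip_width: 85.5
finger_force: 0.0
```

```bash
python3 -m pendant '[0,0,0,0,0,0,-0.862,0,0,0,0,0,0,-0.862]'|tail -2
python3 - <<'E'
from plant import *
o=get_obs();print(o["grip_width"],o["finger_force"],o["contact_force"],o["time"])
E
```

```text
grip_width: 85.3
finger_force: 0.0
85.32909310358583 0.0 [ 0.06500494  0.60415949 -0.4725221 ] 17.0
```

```bash
python3 -m pendant '[0,0,0,0,0,0,-0.86,0,0,0,0,0,0,-0.86]'|tail -2
python3 -m pendant '[0,0,0,0,0,0,-0.8585,0,0,0,0,0,0,-0.8585]'|tail -2
```

```text
grip_width: 85.5
finger_force: 0.0
grip_width: 85.0
finger_force: 0.0
```

```bash
python3 -m pendant '[0,0,0,0,0,0,-0.857,0,0,0,0,0,0,-0.857]'|tail -2
```

```text
grip_width: 85.3
finger_force: 0.0
```

```bash
python3 -m pendant '[0,0,0,0,0,0,-0.8555,0,0,0,0,0,0,-0.8555]'|tail -2
```

```text
grip_width: 85.1
finger_force: 0.0
```

Run:
```python
from h import *
a=capture("wrist")[150:384,100:420]
save("g.png",a,2.4)
```

```text
(no output)
```

View pics/g.png

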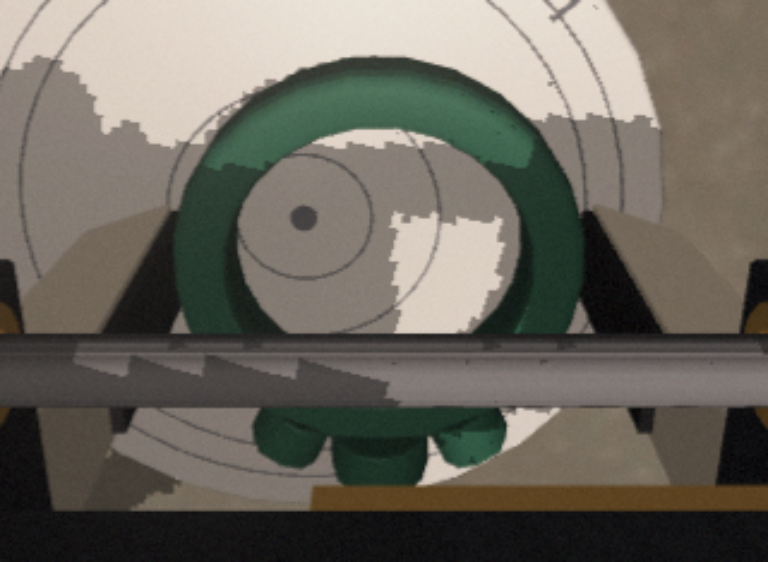

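The ring sits snug between the fingertips, with its edges at 174 and 583 against fingers at 175 and 583. I'll continue closing finely.

```bash
python3 -m pendant '[0,0,0,0,0,0,-0.854,0,0,0,0,0,0,-0.854]'|tail -2
```

```text
grip_width: 85.0
finger_force: 0.0
```

```bash
python3 -m pendant '[0,0,0,0,0,0,-0.8525,0,0,0,0,0,0,-0.8525]'|tail -2
```

```text
grip_width: 85.1
finger_force: 0.0
```

```bash
python3 -m pendant '[0,0,0,0,0,0,-0.851,0,0,0,0,0,0,-0.851]'|tail -2
```

```text
grip_width: 84.9
finger_force: 0.0
```

```bash
f(){ tail -2 | tee /dev/stderr | awk '/finger_force/{exit ($2>1.5)}'; }
python3 -m pendant '[0,0,0,0,0,0,-0.8495,0,0,0,0,0,0,-0.8495]'|f && python3 -m pendant '[0,0,0,0,0,0,-0.848,0,0,0,0,0,0,-0.848]'|f && python3 -m pendant '[0,0,0,0,0,0,-0.8465,0,0,0,0,0,0,-0.8465]'|f && python3 -m pendant '[0,0,0,0,0,0,-0.845,0,0,0,0,0,0,-0.845]'|f && python3 -m pendant '[0,0,0,0,0,0,-0.8435,0,0,0,0,0,0,-0.8435]'|f && python3 -m pendant '[0,0,0,0,0,0,-0.842,0,0,0,0,0,0,-0.842]'|f
```

```text
grip_width: 84.4
finger_force: 0.0
```

```bash
f(){ o=$(tail -2); echo $o; echo "$o" | grep -Eq 'finger_force: (0|1)\.'; }
python3 -m pendant '[0,0,0,0,0,0,-0.848,0,0,0,0,0,0,-0.848]'|f && python3 -m pendant '[0,0,0,0,0,0,-0.8465,0,0,0,0,0,0,-0.8465]'|f && python3 -m pendant '[0,0,0,0,0,0,-0.845,0,0,0,0,0,0,-0.845]'|f && python3 -m pendant '[0,0,0,0,0,0,-0.8435,0,0,0,0,0,0,-0.8435]'|f && python3 -m pendant '[0,0,0,0,0,0,-0.842,0,0,0,0,0,0,-0.842]'|f
```

```text
grip_width: 85.2 finger_force: 0.0
grip_width: 84.5 finger_force: 0.0
grip_width: 84.7 finger_force: 0.0
grip_width: 84.5 finger_force: 0.0
grip_width: 84.6 finger_force: 0.0
```

Run:
```python
from bang import *
o=get_obs();im=capture("wrist");m=camera_model("wrist")
print(o["time"],o["tool_pos"],o["tcp_rot"])
# row/col extents of green above the bar
h=im.astype(int);g=(h[...,1]-h[...,0]>5)&(h[...,1]-h[...,2]>2)
for r in range(225,290,6):
    c=np.where(g[r,150:370])[0]+150
    print(r,c.min(),c.max(),end="; ")
c=np.where(g[:,258])[0];print("top row",c.min())
for t in([493.2,-225,58],o["tool_pos"]): print(proj(m,[t])[0])
a=np.linspace(0,6.28,400)
C=lambda r,z:proj(m,np.c_[493.2+r*np.cos(a),-225+r*np.sin(a),0*a+z])
for r,z in((43,50),(43,58),(43,66),(31,66)): c=C(r,z);print(r,z,c.min(0),c.max(0))
save("h.png",im[170:300,140:380],3.3)
```

```text
20.65 [ 493.62 -225.2    55.12] [ 3.14 -0.    0.25]
225 179 336; 231 177 338; 237 175 340; 243 173 342; 249 172 343; 255 173 343; 261 173 343; 267 173 342; 273 174 340; 279 176 338; 285 178 336; top row 178
[258.09 257.86]
[258.68 254.55]
43 50 [177.39 172.36] [338.8  318.16]
43 58 [173.8 176.5] [342.34 327.65]
43 66 [169.89 181.06] [346.21 337.96]
31 66 [194.59 206.15] [321.53 318.92]
```

View pics/h.png

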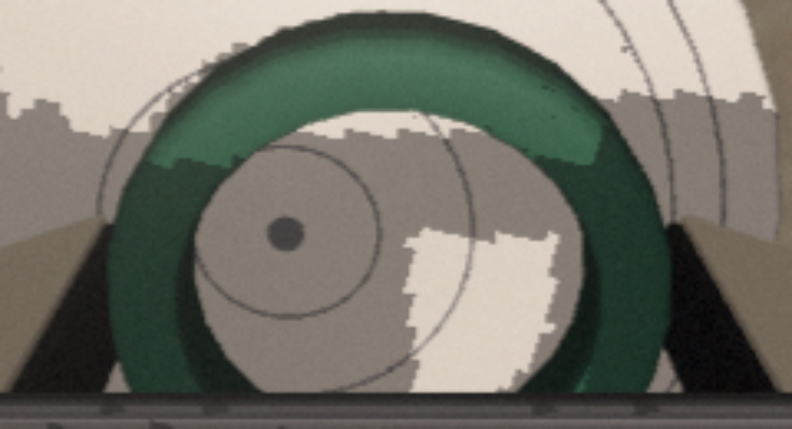

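The ring is still centred and undisturbed: it spans columns 172–343 and the pads are almost at its edges. I'll keep closing.

```bash
f(){ o=$(tail -2); echo $o; echo "$o" | grep -Eq 'finger_force: (0|1)\.'; }
python3 -m pendant '[0,0,0,0,0,0,-0.8405]'|f && python3 -m pendant '[0,0,0,0,0,0,-0.839,0,0,0,0,0,0,-0.839]'|f && python3 -m pendant '[0,0,0,0,0,0,-0.8375,0,0,0,0,0,0,-0.8375]'|f && python3 -m pendant '[0,0,0,0,0,0,-0.836,0,0,0,0,0,0,-0.836]'|f && python3 -m pendant '[0,0,0,0,0,0,-0.8345,0,0,0,0,0,0,-0.8345]'|f && python3 -m pendant '[0,0,0,0,0,0,-0.833,0,0,0,0,0,0,-0.833]'|f && python3 -m pendant '[0,0,0,0,0,0,-0.8315,0,0,0,0,0,0,-0.8315]'|f
```

```text
grip_width: 84.9 finger_force: 0.0
grip_width: 84.3 finger_force: 0.0
grip_width: 84.4 finger_force: 0.0
grip_width: 84.4 finger_force: 0.0
grip_width: 84.7 finger_force: 0.0
grip_width: 83.9 finger_force: 0.0
grip_width: 84.3 finger_force: 0.0
```

```bash
cat > ext.py <<'E'
from h import *
def ext():
    im=capture("wrist").astype(int);g=(im[...,1]-im[...,0]>5)&(im[...,1]-im[...,2]>2)
    c=[np.where(g[r,150:370])[0]+150 for r in range(245,266,4)]
    o=get_obs();print("cols",np.mean([x.min() for x in c]),np.mean([x.max() for x in c]),"top",np.where(g[:,258])[0].min(),"t",o["time"],"F",o["finger_force"],"w",round(o["grip_width"],1))
ext()
E
f(){ o=$(tail -2); echo $o; echo "$o" | grep -Eq 'finger_force: (0|1)\.'; }
python3 ext.py;python3 -m pendant '[0,0,0,0,0,0,-0.83,0,0,0,0,0,0,-0.83]'|f && python3 -m pendant '[0,0,0,0,0,0,-0.8285,0,0,0,0,0,0,-0.8285]'|f && python3 -m pendant '[0,0,0,0,0,0,-0.827,0,0,0,0,0,0,-0.827]'|f && python3 -m pendant '[0,0,0,0,0,0,-0.8255,0,0,0,0,0,0,-0.8255]'|f && python3 ext.py
```

```text
cols 172.83333333333334 342.8333333333333 top 174 t 22.05 F 0.0 w 83.9
grip_width: 84.1 finger_force: 0.0
grip_width: 84.1 finger_force: 0.0
grip_width: 84.1 finger_force: 0.0
grip_width: 84.0 finger_force: 0.0
cols 173.33333333333334 342.6666666666667 top 177 t 22.9 F 0.0 w 84.2
```

```bash
f(){ o=$(tail -2); echo $o; echo "$o" | grep -Eq 'finger_force: (0|1)\.'; }
python3 -m pendant '[0,0,0.07,0,0,0,-0.8255,0,0,0,0,0,0,-0.8255]' && 
python3 -m pendant '[0,0,0,0,0,0,-0.824,0,0,0,0,0,0,-0.824]'|f && python3 -m pendant '[0,0,0,0,0,0,-0.8225,0,0,0,0,0,0,-0.8225]'|f && python3 -m pendant '[0,0,0,0,0,0,-0.821,0,0,0,0,0,0,-0.821]'|f && python3 -m pendant '[0,0,0,0,0,0,-0.8195,0,0,0,0,0,0,-0.8195]'|f && python3 -m pendant '[0,0,0,0,0,0,-0.818,0,0,0,0,0,0,-0.818]'|f && python3 -m pendant '[0,0,0,0,0,0,-0.8165,0,0,0,0,0,0,-0.8165]'|f && python3 -m pendant '[0,0,0,0,0,0,-0.815,0,0,0,0,0,0,-0.815]'|f && python3 ext.py
```

```text
time: 23.1
tool_pos: [493.5, -225.1, 52.7]
tcp_rot: [-3.141, 0.0, 0.251]
contact_force: [0.2, 0.2, -0.0]
grip_width: 83.9
finger_force: 0.0
grip_width: 83.6 finger_force: 0.0
grip_width: 83.7 finger_force: 0.0
grip_width: 83.3 finger_force: 0.0
grip_width: 83.7 finger_force: 0.0
grip_width: 83.3 finger_force: 0.0
grip_width: 83.5 finger_force: 0.0
grip_width: 83.2 finger_force: 0.0
cols 172.16666666666666 343.1666666666667 top 178 t 24.55 F 0.0 w 83.3
```

```bash
f(){ o=$(tail -2); echo $o; echo "$o" | grep -Eq 'finger_force: (0|1)\.'; }
python3 -m pendant '[0,0,0,0,0,0,-0.813]'|f && python3 -m pendant '[0,0,0,0,0,0,-0.811]'|f && python3 -m pendant '[0,0,0,0,0,0,-0.809]'|f && python3 -m pendant '[0,0,0,0,0,0,-0.807]'|f && python3 -m pendant '[0,0,0,0,0,0,-0.805]'|f && python3 -m pendant '[0,0,0,0,0,0,-0.803]'|f && python3 -m pendant '[0,0,0,0,0,0,-0.801]'|f && python3 -m pendant '[0,0,0,0,0,0,-0.799]'|f && python3 -m pendant '[0,0,0,0,0,0,-0.797]'|f && python3 -m pendant '[0,0,0,0,0,0,-0.795]'|f; python3 ext.py
```

```text
grip_width: 83.1 finger_force: 0.0
grip_width: 83.1 finger_force: 0.0
grip_width: 83.0 finger_force: 0.0
grip_width: 82.7 finger_force: 0.0
grip_width: 82.6 finger_force: 0.0
grip_width: 82.9 finger_force: 0.0
grip_width: 83.0 finger_force: 0.0
grip_width: 82.6 finger_force: 0.0
grip_width: 82.6 finger_force: 0.0
grip_width: 82.4 finger_force: 0.1
cols 172.83333333333334 344.1666666666667 top 175 t 25.6 F 0.138490442186594 w 82.3
```

```bash
f(){ o=$(tail -2); echo $o; echo "$o" | grep -Eq 'finger_force: (0|1)\.'; }
python3 -m pendant '[0,0,0,0,0,0,-0.795]'|f && python3 -m pendant '[0,0,0,0,0,0,-0.794]'|f && python3 -m pendant '[0,0,0,0,0,0,-0.793]'|f && python3 -m pendant '[0,0,0,0,0,0,-0.792]'|f && python3 -m pendant '[0,0,0,0,0,0,-0.791]'|f && python3 -m pendant '[0,0,0,0,0,0,-0.79]'|f ; python3 ext.py
```

```text
grip_width: 82.8 finger_force: 0.1
grip_width: 82.1 finger_force: 0.1
grip_width: 82.9 finger_force: 0.1
grip_width: 81.7 finger_force: 0.1
grip_width: 82.0 finger_force: 0.1
grip_width: 82.2 finger_force: 0.1
cols 173.33333333333334 343.6666666666667 top 175 t 26.25 F 0.13077072333544493 w 82.3
```

```bash
f(){ o=$(tail -2); echo $o; echo "$o" | grep -Eq 'finger_force: (0|1)\.'; }
python3 -m pendant '[0,0,0,0,0,0,-0.7885]'|f && python3 -m pendant '[0,0,0,0,0,0,-0.787]'|f && python3 -m pendant '[0,0,0,0,0,0,-0.7855]'|f && python3 -m pendant '[0,0,0,0,0,0,-0.784]'|f && python3 -m pendant '[0,0,0,0,0,0,-0.7825]'|f && python3 -m pendant '[0,0,0,0,0,0,-0.781]'|f && python3 -m pendant '[0,0,0,0,0,0,-0.7795]'|f && python3 -m pendant '[0,0,0,0,0,0,-0.778]'|f && python3 -m pendant '[0,0,0,0,0,0,-0.7765]'|f && python3 -m pendant '[0,0,0,0,0,0,-0.775]'|f; python3 ext.py
```

```text
grip_width: 82.0 finger_force: 0.1
grip_width: 82.0 finger_force: 0.1
grip_width: 82.0 finger_force: 0.1
grip_width: 81.8 finger_force: 0.1
grip_width: 82.1 finger_force: 0.1
grip_width: 82.0 finger_force: 0.1
grip_width: 82.0 finger_force: 0.1
grip_width: 81.5 finger_force: 0.1
grip_width: 81.6 finger_force: 0.1
grip_width: 81.5 finger_force: 0.1
cols 173.83333333333334 343.3333333333333 top 177 t 27.3 F 0.1134677161462605 w 81.6
```

```bash
f(){ o=$(tail -2); echo $o; echo "$o" | grep -Eq 'finger_force: 0\.0'; }
python3 -m pendant '[0,0,0,0,0,0,-0.85,0,0,0.05,0,0,0,-0.85,0,0,0,0,0,0,-0.83]'; python3 -m pendant '[0,0,0,0,0,0,-0.825]'|f && python3 -m pendant '[0,0,0,0,0,0,-0.82]'|f && python3 -m pendant '[0,0,0,0,0,0,-0.815]'|f && python3 -m pendant '[0,0,0,0,0,0,-0.81]'|f && python3 -m pendant '[0,0,0,0,0,0,-0.805]'|f && python3 -m pendant '[0,0,0,0,0,0,-0.80]'|f && python3 -m pendant '[0,0,0,0,0,0,-0.795]'|f && python3 -m pendant '[0,0,0,0,0,0,-0.79]'|f && python3 -m pendant '[0,0,0,0,0,0,-0.785]'|f; python3 ext.py
```

```text
time: 27.6
tool_pos: [493.5, -225.2, 51.3]
tcp_rot: [-3.141, 0.0, 0.251]
contact_force: [0.4, -0.1, -0.2]
grip_width: 84.0
finger_force: 0.0
grip_width: 83.7 finger_force: 0.0
grip_width: 83.5 finger_force: 0.0
grip_width: 83.4 finger_force: 0.0
grip_width: 83.1 finger_force: 0.0
grip_width: 82.5 finger_force: 0.0
grip_width: 82.7 finger_force: 0.0
grip_width: 82.7 finger_force: 0.0
grip_width: 82.4 finger_force: 0.0
grip_width: 82.1 finger_force: 0.0
cols 172.83333333333334 344.5 top 179 t 28.55 F 0.0 w 81.6
```

```bash
f(){ o=$(tail -2); echo $o; echo "$o" | grep -Eq 'finger_force: 0\.'; }
python3 -m pendant '[0,0,0,0,0,0,-0.78]'|f && python3 -m pendant '[0,0,0,0,0,0,-0.777]'|f && python3 -m pendant '[0,0,0,0,0,0,-0.775]'|f && python3 -m pendant '[0,0,0,0,0,0,-0.773]'|f && python3 -m pendant '[0,0,0,0,0,0,-0.771]'|f && python3 -m pendant '[0,0,0,0,0,0,-0.769]'|f && python3 -m pendant '[0,0,0,0,0,0,-0.767]'|f && python3 -m pendant '[0,0,0,0,0,0,-0.765]'|f && python3 -m pendant '[0,0,0,0,0,0,-0.763]'|f && python3 -m pendant '[0,0,0,0,0,0,-0.761]'|f; python3 ext.py
```

```text
grip_width: 81.9 finger_force: 0.0
grip_width: 81.4 finger_force: 0.0
grip_width: 81.6 finger_force: 0.0
grip_width: 81.7 finger_force: 0.1
grip_width: 81.1 finger_force: 0.1
grip_width: 81.6 finger_force: 0.1
grip_width: 81.2 finger_force: 0.1
grip_width: 81.0 finger_force: 0.1
grip_width: 80.7 finger_force: 3.1
cols 173.66666666666666 344.1666666666667 top 179 t 29.5 F 3.379119895398617 w 81.0
```

```bash
python3 -m pendant '[0,0,0,0,0,0,-0.763,0,0,0,0,0,0,-0.7627]'|tail -1; python3 -m pendant '[0,0,-0.05,0,0,0,-0.7627,0,0,-0.1,0,0,0,-0.7627,0,0,-0.1,0,0,0,-0.7627]'; python3 ext.py
```

```text
finger_force: 4.1
time: 30.0
tool_pos: [493.7, -225.3, 59.3]
tcp_rot: [3.141, -0.0, 0.251]
contact_force: [0.1, -0.1, -0.7]
grip_width: 80.8
finger_force: 4.1
cols 173.66666666666666 344.0 top 179 t 30.05 F 4.118189737200737 w 81.0
```

```bash
python3 -m pendant '[0,0,-0.3,0,0,0,-0.7627,0,0,-0.7,0,0,0,-0.7627,0,0,-0.9,0,0,0.5,-0.7627,0,0,-0.8,0,0,1,-0.7627,0,0,-0.4,0,0,1,-0.7627,0,0,0,0,0,1,-0.7627,0,0,0,0,0,0.9,-0.7627,0,0,0,0,0,0.5,-0.7627]'
python3 -m pendant '[0,-0.3,0,0,0,0,-0.7627,0,-0.7,0,0,0,0,-0.7627,-0.1,-1,0,0,0,0,-0.7627,-0.1,-1,0,0,0,0,-0.7627,-0.1,-1,0,0,0,0,-0.7627,-0.1,-1,0,0,0,0,-0.7627,-0.1,-1,0,0,0,0,-0.7627,-0.1,-1,0,0,0,0,-0.7627,-0.1,-1,0,0,0,0,-0.7627,-0.1,-1,0,0,0,0,-0.7627,-0.1,-1,0,0,0,0,-0.7627]'
python3 -m pendant '[-0.1,-1,0,0,0,0,-0.7627,-0.1,-1,0,0,0,0,-0.7627,-0.1,-0.7,0,0,0,0,-0.7627,-0.1,-0.3,0,0,0,0,-0.7627,0,0,0,0,0,0,-0.7627]'
python3 ext.py
python3 - <<'E'
from h import *
np.set_printoptions(precision=2,suppress=True)
for c in("scene","side"):
    im=capture(c);m=camera_model(c)
    p=[r for r in pinpoint(c,"bangle")][:3]
    for r in p: print(c,r["location"],round(r["score"],2))
    print(proj(m,[[486,170.5,130],[486,170.5,58]]))
    l=pinpoint(c,"pan_top"); print([ (np.array(q["location"]),q["score"],atz(m,q["location"],58)) for q in l[:1]])
E
```

```text
time: 30.85
tool_pos: [493.7, -225.2, 152.9]
tcp_rot: [3.141, -0.001, -0.093]
contact_force: [-0.2, -0.1, -0.7]
grip_width: 81.0
finger_force: 4.1
time: 31.95
tool_pos: [493.5, 77.8, 152.4]
tcp_rot: [-3.141, -0.0, -0.09]
contact_force: [1.1, 0.4, -0.5]
grip_width: 81.0
finger_force: 4.1
time: 32.45
tool_pos: [489.6, 167.8, 152.1]
tcp_rot: [3.141, 0.0, -0.088]
contact_force: [-0.0, -0.3, -0.2]
grip_width: 81.4
finger_force: 4.1
cols 173.66666666666666 344.0 top 180 t 32.5 F 4.1176242381334305 w 80.8
scene [213.0, 201.5] 0.83
scene [271.1, 220.8] 0.68
scene [231.4, 187.3] 0.39
[[216.75 206.56]
 [218.35 223.88]]
[(array([213.2, 226.9]), 0.97, array([484.17, 191.81,  58.  ]))]
side [235.1, 219.6] 0.71
side [299.8, 209.0] 0.68
side [234.5, 163.1] 0.65
[[233.11 164.51]
 [233.55 180.32]]
[(array([271.8, 235.7]), 0.73, array([ 505.04, -230.64,   58.  ]))]
```

```bash
python3 -m pendant '[-0.12,-0.08,0,0,0,0,-0.7627,0,0,0.3,0,0,0,-0.7627,0,0,0.7,0,0,0,-0.7627,0,0,0.8,0,0,0,-0.7627,0,0,0.6,0,0,0,-0.7627,0,0,0.4,0,0,0,-0.7627,0,0,0.13,0,0,0,-0.7627,0,0,0,0,0,0,-0.7627,0,0,0,0,0,0,-0.7627]'
```

```text
time: 33.7
tool_pos: [487.4, 169.6, 64.7]
tcp_rot: [-3.141, -0.001, -0.091]
contact_force: [0.3, -0.1, -0.2]
grip_width: 80.9
finger_force: 4.1
```

```bash
python3 -m pendant '[0,0,0.05,0,0,0,-0.7627,0,0,0.05,0,0,0,-0.7627,0,0,0.03,0,0,0,-0.7627,0,0,0,0,0,0,-0.7627]'|grep -E "pos|force"
python3 -m pendant '[0,0,0.02,0,0,0,-0.7627,0,0,0,0,0,0,-0.7627]'|grep -E "pos|force"
python3 -m pendant '[0,0,0.02,0,0,0,-0.7627,0,0,0,0,0,0,-0.7627]'|grep -E "pos|force"
```

```text
tool_pos: [486.8, 169.4, 60.2]
contact_force: [-0.3, 0.1, 0.2]
finger_force: 4.1
tool_pos: [486.8, 169.5, 59.6]
contact_force: [-0.1, 0.0, 0.1]
finger_force: 4.1
tool_pos: [486.9, 169.5, 59.0]
contact_force: [-0.3, -1.2, 0.5]
finger_force: 4.1
```

```bash
for i in 1 2 3; do python3 -m pendant '[0,0,0.007,0,0,0,-0.7627]'|grep -E "pos|contact"; done
python3 -m pendant '[0,0,0,0,0,0,-0.767,0,0,0,0,0,0,-0.775,0,0,0,0,0,0,-0.79,0,0,0,0,0,0,-0.82,0,0,0,0,0,0,-0.86,0,0,0,0,0,0,-0.9,0,0,0,0,0,0,-0.96,0,0,0,0,0,0,-1]'; python3 ext.py
```

```text
tool_pos: [486.9, 169.5, 58.8]
contact_force: [0.0, -0.0, 0.1]
tool_pos: [486.9, 169.5, 58.6]
contact_force: [0.4, 0.2, 1.2]
tool_pos: [486.9, 169.5, 58.4]
contact_force: [0.4, -0.1, 1.3]
time: 35.6
tool_pos: [486.8, 169.5, 58.3]
tcp_rot: [3.142, 0.0, -0.091]
contact_force: [0.4, 0.3, 0.4]
grip_width: 91.5
finger_force: 0.0
cols 171.5 349.1666666666667 top 176 t 35.65 F 0.0 w 91.4
```

```bash
python3 -m pendant '[0,0,-0.2,0,0,0,-1,0,0,-0.3,0,0,0,-1,0,0,-0.5,0,0,0,-1,0,0,-1,0,0,0,-1,0,0,-1,0,0,0,-1,0.7,0,-1,0,0,0,-1,1,0,-0.6,0,0,0,-1,0,0,0,0,0,0,-1]'
python3 - <<'E'
from bang import *
o=get_obs();im=capture("wrist");m=camera_model("wrist");save("i.png",im)
print(o["tool_pos"],o["tcp_rot"])
q=atz(m,pinpoint("wrist","pan_top")[0]["location"],58) ;print("pan",q)
l=pinpoint("wrist","lid_grip"); print([atz(m,k["location"],112) for k in l[:1]])
print(fit(im,m,[487,170],57.7))
E
```

```text
time: 36.45
tool_pos: [541.9, 164.6, 200.3]
tcp_rot: [-3.14, -0.009, -0.092]
contact_force: [0.0, 0.7, 0.7]
grip_width: 91.7
finger_force: 0.0
[541.9  164.64 200.33] [-3.14 -0.01 -0.09]
pan [483.54 170.12  58.  ]
[array([557.2 , 162.77, 112.  ])]
(array([483.47, 169.41,   3.05]), np.float64(0.7556827385130392), array([ 214,  197,   91,   92, 3500], dtype=int32))
```

View pics/i.png

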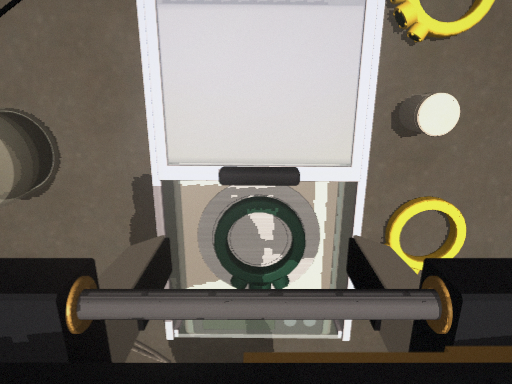

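The bangle lies flat and centred on the pan at (259,238). The lid bar is at (259,176).

```bash
python3 -m pendant '[0.9,0,0,0,0,0,1,0.83,-0.03,0,0,0,0,1,0,0,0.5,0,0,0,1,0,0,1,0,0,0,1,0,0,1,0,0,0,1,0,0,0.4,0,0,0,1,0,0,0.1,0,0,0,1,0,0,0,0,0,0,1]'
python3 -m pendant '[-0.2,0,0,0,0,0,1,-0.2,0,0,0,0,0,1,-0.2,0,0,0,0,0,1,0,0,0,0,0,0,1]'
```

```text
time: 37.4
tool_pos: [589.3, 161.2, 106.7]
tcp_rot: [3.142, 0.0, -0.091]
contact_force: [0.6, 0.5, -0.4]
grip_width: 31.7
finger_force: 0.0
time: 37.8
tool_pos: [570.8, 162.9, 107.1]
tcp_rot: [-3.142, -0.0, -0.091]
contact_force: [-0.9, -0.9, -0.1]
grip_width: 2.1
finger_force: 0.0
```

```bash
python3 -m pendant '[-0.1,0,-0.07,0,0,0,1,-0.2,0,0,0,0,0,1,-0.3,0,0,0,0,0,1,-0.35,0,0,0,0,0,1,-0.35,0,0,0,0,0,1,-0.35,0,0,0,0,0,1,-0.35,0,0,0,0,0,1,-0.35,0,0,0,0,0,1,-0.35,0,0,0,0,0,1,-0.35,0,0,0,0,0,1,-0.3,0,0,0,0,0,1,-0.2,0,0,0,0,0,1]'
python3 -m pendant '[-0.1,0,0,0,0,0,1,0,0,0,0,0,0,1]'
python3 - <<'E'
from h import *
np.set_printoptions(precision=2,suppress=True)
o=get_obs();im=capture("wrist");m=camera_model("wrist");save("j.png",im)
print([ (k["location"],k["score"],atz(m,k["location"],112)) for k in pinpoint("wrist","lid_grip")[:1]],o["tool_pos"])
E
```

```text
time: 39.0
tool_pos: [464.4, 172.4, 108.4]
tcp_rot: [3.141, 0.0, -0.091]
contact_force: [1.7, 0.2, -0.3]
grip_width: 0.2
finger_force: 0.7
time: 39.2
tool_pos: [461.8, 172.5, 108.4]
tcp_rot: [3.141, 0.001, -0.091]
contact_force: [-0.4, 0.6, 0.8]
grip_width: 0.8
finger_force: 0.0
[] [461.82 172.47 108.37]
```

```bash
python3 -m pendant '[-0.2,0,0,0,0,0,1,-0.25,0,0,0,0,0,1,-0.25,0,0,0,0,0,1,-0.2,0,0,0,0,0,1,-0.1,0,0,0,0,0,1,0,0,0,0,0,0,1]'|grep -E "pos|contact"
f(){ o=$(grep -E "pos|contact"); echo $o; echo "$o" | grep -Eq 'contact_force: \[(-|[0-4]\.)'; }
python3 -m pendant '[-0.08,0,0,0,0,0,1]'|f && python3 -m pendant '[-0.08,0,0,0,0,0,1]'|f && python3 -m pendant '[-0.08,0,0,0,0,0,1]'|f && python3 -m pendant '[-0.08,0,0,0,0,0,1]'|f && python3 -m pendant '[-0.08,0,0,0,0,0,1]'|f && python3 -m pendant '[-0.08,0,0,0,0,0,1]'|f && python3 -m pendant '[-0.08,0,0,0,0,0,1]'|f && python3 -m pendant '[-0.08,0,0,0,0,0,1]'|f
```

```text
tool_pos: [431.8, 175.3, 108.5]
contact_force: [0.5, -0.3, 0.1]
tool_pos: [430.3, 175.5, 108.5] contact_force: [0.2, 0.0, -0.1]
tool_pos: [428.0, 175.7, 108.5] contact_force: [1.9, 0.1, -0.9]
tool_pos: [426.5, 175.9, 108.6] contact_force: [9.3, -2.2, -6.5]
```

```bash
python3 -m pendant '[0,0,0,0,0,0,1]'|grep -E "pos|contact"; python3 -m pendant '[-0.06,0,0,0,0,0,1,0,0,0,0,0,0,1]'|grep -E "pos|contact"
```

```text
tool_pos: [426.6, 175.9, 108.6]
contact_force: [4.6, -1.3, -3.5]
tool_pos: [426.5, 175.9, 108.8]
contact_force: [10.2, -3.3, -7.5]
```

```bash
python3 -m pendant '[0.3,0,0,0,0,0,1,0.5,0,0,0,0,0,1,0.2,0,-0.5,0,0,0,1,0,0,-1,0,0,0,1,0,0,-1,0,0,0,1,0,0,-1,0,0,0,1,0,0,-0.5,0,0,0,1,0,0,0,0,0,0,1]'
python3 - <<'E'
from h import *
np.set_printoptions(precision=2,suppress=True)
im=capture("wrist");m=camera_model("wrist");save("j.png",im)
print([ (k["location"],k["score"],atz(m,k["location"],112)) for k in pinpoint("wrist","lid_grip")[:1]])
e=np.array([.996,-.09,0]);c=np.array([486,170.5,0])
print(proj(m,[c-78*e+[0,0,112]]))
E
```

```text
time: 41.3
tool_pos: [454.4, 173.7, 230.4]
tcp_rot: [-3.14, -0.004, -0.091]
contact_force: [-0.2, -0.1, -0.7]
grip_width: 0.3
finger_force: 0.0
[([260.6, 241.5], 0.9, array([404.94, 176.35, 112.  ]))]
[[258.94 238.17]]
```

View pics/j.png

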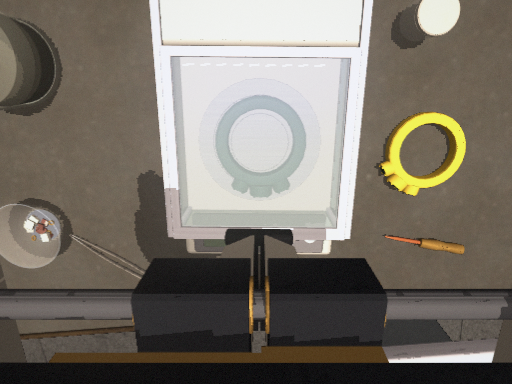

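The lid now covers the whole chamber. The bar is at about (260,241), where I expect it when shut, and the bangle is still centred on the pan at (261,142).

```bash
python3 -c "from plant import *;print(close_job())"
```

```text
the job is handed in; nothing more can be done
None
```

I set the wax bangle flat in the middle of the balance pan, gripped at about 4 N on its plain band, then slid the lid shut to its stop and handed the job in at about 41 s; no verdict came back.

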